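# Feel for the turntable latch and hold it released

## Robot

A 6-joint arm with a two-finger parallel gripper is mounted at the origin on the work surface. World frame = base frame: x ahead of the robot, y to its left, z up, the work surface at z = 0. Lengths are in m, angles in rad, forces in N, time in s.
With the tool pointing down it reaches from about 0.375 to 0.75 m from the base axis. Payload 9 kg.
Tool frame: the origin (TCP) lies between the finger pads; the fingertips stand 8 mm ahead of it and the grasp point (between the pads) lies 11 mm behind it (r.tip_reach is the distance from the TCP to the fingertips, in m); z points along the fingers, y is the line along which they close (so a half turn about z gives the same grasp; the last joint's range is limited). The gripper opens to 85 mm and grips with 20 to 120 N. Pads are 22 mm wide; open, the fingers measure 114 mm over their backs; the gripper's body (76 mm by 85 mm) begins 54 mm behind the grasp point. The pads swing forward as they close: fully open they stand 13 mm farther back than shut.
Start: joints at [1.129, 0.104, 0.097, 1.564, 0, 1.353], TCP at [0.133, 0.585, 0.239] pointing down, gripper open.
Joint ranges: [-2.99, 2.99], [-0.84, 1.86], [-1.1, 1.16], [-1.84, 2.11], [-1.51, 1.56], [-3.14, 3.14]. Speed limits (rad/s): [2.22, 2.22, 2.57, 3.14, 3.14, 3.14].

## Interface

Orientations are given as a unit quaternion [w, x, y, z].
In Python, from plant import r gives the robot as it stands.
- The arm moves only by the shell command python3 -m handwheel 'ROWS' [FORCE]. ROWS is JSON, one flat list of numbers, 7 for each row, row after row: the shift along the tool's x, y, z in mm, then the turn, a rotation vector about the tool's x, y, z in degrees, then the finger opening in mm, from 0 to 85.4. In form: [x, y, z, rx, ry, rz, fingers, x, y, z, rx, ry, rz, fingers, ...]. A call has 1 to 10 rows; each row is the pose to reach, as a shift and turn from the pose commanded when the call began, along the tool's axes at that moment; what a row does not reach only later rows make up. A row lasts 1/12 s, in which the tool goes at most 41.7 mm and 7.16 degrees, less where a joint would pass 70% of its speed; a pose out of reach is approached as far as the arm can. A call with a gripper value outside its range is refused whole. The fingers move at their own pace and stop on an object; FORCE is the grip in N (left out, the last holds). Time passes only in rows, so rows that repeat a pose let the fingers close. It gives the time, the measured TCP pose, the force, the opening and the grip force at its end, in the units of the state.
- r.get_state(): the state, without advancing time (a new reading comes with each control period).
- r.snapshot(name): name is "scene" or "top" or "wrist"; returns the picture (384x512x3 uint8, red, green, blue); there is no depth.
- r.get_calibration(name): a dict with "fx", "fy", "cx", "cy" (pixels), "origin" and "orientation" of the camera in the world; the wrist camera has in their place "mount" (4x4, takes a point from camera to tool coordinates, whose origin is the TCP and whose axes are the flange's). Camera axes: x right, y down, z forward; pixel columns grow to the right and rows downward; lengths in m; the calibration is good to about 2 mm. A picture is of the moment at which its call begins: read the wrist's pose just before it. get_calibration takes no time and is no camera call.
- r.close_job(): hands the job in; it is judged then, once.
Trained networks look in the newest picture that a camera, given by its name, has taken for a name from the list of things; names that differ only in an ending like _2 or _b are one class to them, and where a whole thing is asked for, a point or a joint stands for the part that bears it (a point fixed in the world has none). Each returns a list of dicts, best first, with "confidence" (0 to 1); they miss things now and then, are a little off and sometimes report something else, mostly with a low value. They report only what shows in the picture. A call takes as long as a camera call.
- r.masks_of(camera, query): "mask" (384x512 bool, what is visible of it) and "xy" ([column, row] in pixels, amid what is visible of it).
- r.place_of(camera, query): "xy" ([column, row] in pixels: a listed point, or the origin of a listed thing).
The state is a dict: "clock": time; "joints": joint angles; "qvel": joint speeds; "effort": joint torques, N m; "tcp_pos": TCP position; "orientation": TCP orientation; "ft_force": force on the tool from outside, world axes, zero at the start; "moment": the same for the moment, N m; "width": finger opening in m; "gripper_force": force on a finger pad.
Only numpy, scipy, OpenCV 4.12 (cv2) and the standard library are available. Lean on these libraries where they do the work, as an engineer would, in place of code of your own. Each camera call takes 0.05 s, during which the arm holds its last target. There are 200 camera calls.

## Task

The pump stands on the lipped assembly turntable, and a fitter wants to swing it round. Run a fingertip lightly along the top of the turntable's lip, on the side towards you, until you come to the notch where the latch pad sits; then press the pad down until the table is unlocked, without forcing it, and finish while still holding it down. Pick nothing up, and leave the pump, the nuts and the tools lying as they are.

Things in the scene. Friction and masses are not known exactly. Their poses are not given: they have to be found in the camera images.
- turntable: Assembly turntable, fixed to the bench. Origin: centre of its underside; z up; its own -x is the operator's side. Green cast base, radius 116 mm, four low lugs out to 138 mm (16 mm high). On it a round steel deck, top 40 mm above the bench, edged by an upright lip. The deck is locked at some angle and does not turn during this job.
- rim_centre (a point): Centre of the lip's circle, level with the lip's top, 62 mm above the bench; axes as the turntable's. The lip's flat top is 20 mm wide, radius 95 to 115 mm (middle 105 mm). It has one notch: a gap about 46 mm long along the lip, open inwards and outwards, cut 22 mm down to the deck, with the latch pad in it.
- operator_side (a point): Point on the base's foot, 116 mm from the centre on the table's own -x side. Seen from the centre, the middle of the notch lies anywhere within 1.3 rad to either side of this direction; its place is not reported: it must be felt or seen.
- latch (a joint): How far the latch pad is pressed straight down, m: 0 out (locked), 0.010 at its stop; unlocked from 0.0065. Spring: 2 N to start, 8.5 N at the stop; it comes out when let go. The pad is a steel block in the notch, 38 mm along the lip, 16 mm wide, its middle at radius 105 mm, its top 6 mm below the lip's top when out.
- pump: Pump end standing loose on the middle of the deck, 0.9 kg: aluminium block 60 x 60 x 18 mm under a dark cast plate 80 x 80 x 18 mm with a shaft stub of 18 mm diameter, 60 mm high in all (top about 100 mm above the bench). Origin: centre of its underside, z up. Must stay where it is.
- nut_a: Loose steel hex nut, 18 mm across flats, 8 mm high, lying on the deck beside the pump. Origin: centre of its underside. Leave it.
- nut_b: A second nut like nut_a, on the deck at another side of the pump. Leave it.
- combination_pliers: Blue and yellow pliers, 175 mm long, 16 mm high, on the bench to the left of the turntable. Origin near the pivot, underside; jaws to +x. Leave them.
- long_nose_pliers: Red long-nose pliers, 205 mm long, 16 mm high, on the bench to the right of the turntable. Origin near the pivot, underside; jaws to +x. Leave them.
- side_cutters: Short blue and yellow side cutters, 160 mm long, 16 mm high, on the bench, front left. Origin near the pivot, underside; jaws to +x. Leave them.
- wrench: Steel spanner 170 mm long, flat on the bench, front right, lying along its x. Leave it.
- screwdriver: Blue-handled screwdriver 190 mm long, on the bench beyond the turntable, lying along its x. Leave it.
- bearing: Steel ball bearing ring, 52 mm outside, 25 mm bore, 15 mm high, flat on the bench beyond the turntable. Origin: centre of its underside. Leave it.

How it is judged:
By the outcome, as a careful person would: the job done as asked, in the order asked, and still so for the second after the job is handed in, while the arm keeps its last pose, push and grip.
It also fails if it takes over 69 s, if anything falls off the work surface, if the arm or the gripper's body presses on something with over 40 N, if the wrist force passes 120 N, or if a joint passes its speed limit or range.

## Working session

There is one attempt and no reset: what is moved stays moved. The work goes in short steps, Python scripts to look and compute and a shell command to move; the robot and the scene stay as the last step left them, time stands still between calls to the robot, and variables do not carry over. Pictures are saved under pics/ and viewed, at most 10 in all, crops included, and the job is handed in when it is done.

```bash
mkdir -p pics; ls
cat > h.py <<'E'
import numpy as np, cv2
from plant import r
from scipy.spatial.transform import Rotation as R
def rot(q): return R.from_quat([q[1],q[2],q[3],q[0]])
def ray(cam,xy,z):
    c=r.get_calibration(cam); d=np.array([(xy[0]-c['cx'])/c['fx'],(xy[1]-c['cy'])/c['fy'],1])
    if 'mount' in c:
        s=r.get_state(); T=np.eye(4);T[:3,:3]=rot(s['orientation']).as_matrix();T[:3,3]=s['tcp_pos'];M=T@np.array(c['mount']);o=M[:3,3];d=M[:3,:3]@d
    else:
        o=np.array(c['origin']); q=np.array(c['orientation']); d=(q@d if q.shape==(3,3) else rot(q).apply(d))
    return o+d*(z-o[2])/d[2]
def save(cam,n): 
    im=r.snapshot(cam); cv2.imwrite('pics/'+n+'.png',im[...,::-1]); return im
E
python3 - <<'E'
from h import *
print(r.get_state())
for c in ('scene','top'):
    save(c,c+'1')
    for q,z in (('turntable',0),('rim_centre',.062),('operator_side',0),('latch',.056),('pump',.04),('nut_a',.04)):
        for d in r.place_of(c,q)[:2]: print(c,q,round(d['confidence'],2),np.round(d['xy']),np.round(ray(c,d['xy'],z),4))
    for d in r.masks_of(c,'latch')[:2]: print('mask',d['confidence'],d['xy'],d['mask'].sum(),ray(c,d['xy'],.056))
a=cv2.imread('pics/top1.png');cv2.imwrite('pics/top1.png',a)
E
```

```text
pics
{'clock': 0.0, 'joints': array([1.12928571e+00, 1.04672969e-01, 9.64752872e-02, 1.56386741e+00,
       2.43079197e-05, 1.35311350e+00]), 'qvel': array([ 0.00062127,  0.00087785, -0.00067095,  0.00070379,  0.00076536,
        0.00169934]), 'effort': array([-4.54505125e-04, -5.56926513e+01,  5.03654802e+01,  1.67085032e-02,
       -4.94968299e-04, -1.82877031e-06]), 'tcp_pos': array([0.13301897, 0.58475836, 0.23854103]), 'orientation': array([-2.16825458e-04,  1.11680412e-01,  9.93743973e-01, -5.96303344e-04]), 'ft_force': array([ 0.45287682, -0.0826128 , -0.3160692 ]), 'moment': array([-0.01327426,  0.06793628,  0.02856108]), 'gripper_force': 0.0, 'width': 0.08501996958819971}
scene turntable 0.72 [245. 222.] [0.5661 0.0143 0.    ]
scene rim_centre 0.61 [243. 210.] [0.5751 0.012  0.062 ]
scene rim_centre 0.42 [236. 238.] [0.655  0.0129 0.062 ]
scene operator_side 0.76 [262. 188.] [0.4472 0.0387 0.    ]Traceback (most recent call last):
  File "<stdin>", line 6, in <module>
ValueError: it knows: bearing, combination_pliers, long_nose_pliers, nut, operator_side, pump, rim_centre, screwdriver, side_cutters, turntable, wrench
```

View pics/scene1.png

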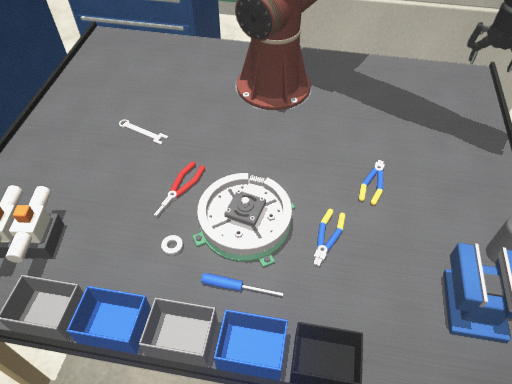

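The scene picture shows the turntable at about (245,213), with a possible striped mark on the lip near (258,181), on the robot's side.

Run:
```python
from h import *
im=save('top','t')
for q,z in (('turntable',0),('rim_centre',.062),('operator_side',0),('pump',.04),('nut',.04)):
    for d in r.place_of('top',q)[:2]: print(q,round(d['confidence'],2),np.round(d['xy']),np.round(ray('top',d['xy'],z),4))
d=r.place_of('top','rim_centre')[0]['xy'];x,y=map(int,d)
cv2.imwrite('pics/top1.png',cv2.resize(im[max(y-75,0):y+75,max(x-100,0):x+100,::-1],(800,600),interpolation=cv2.INTER_CUBIC)); print('crop',max(x-100,0),max(y-75,0))
s=cv2.imread('pics/scene1.png'); cv2.imwrite('pics/scene2.png',cv2.resize(s[160:265,180:320],(800,600),interpolation=cv2.INTER_CUBIC))
```

```text
turntable 0.8 [254. 193.] [0.5754 0.0118 0.    ]
rim_centre 0.85 [253. 192.] [0.5686 0.0134 0.062 ]
rim_centre 0.35 [195. 177.] [0.6142 0.2085 0.062 ]
operator_side 0.82 [247. 230.] [0.4485 0.0301 0.    ]
pump 0.93 [251. 193.] [0.5695 0.0226 0.04  ]
pump 0.19 [255. 178.] [0.6207 0.01   0.04  ]
nut 0.59 [255. 172.] [0.6406 0.0105 0.04  ]
nut 0.57 [233. 194.] [0.5644 0.0808 0.04  ]
crop 153 117
```

View pics/top1.png

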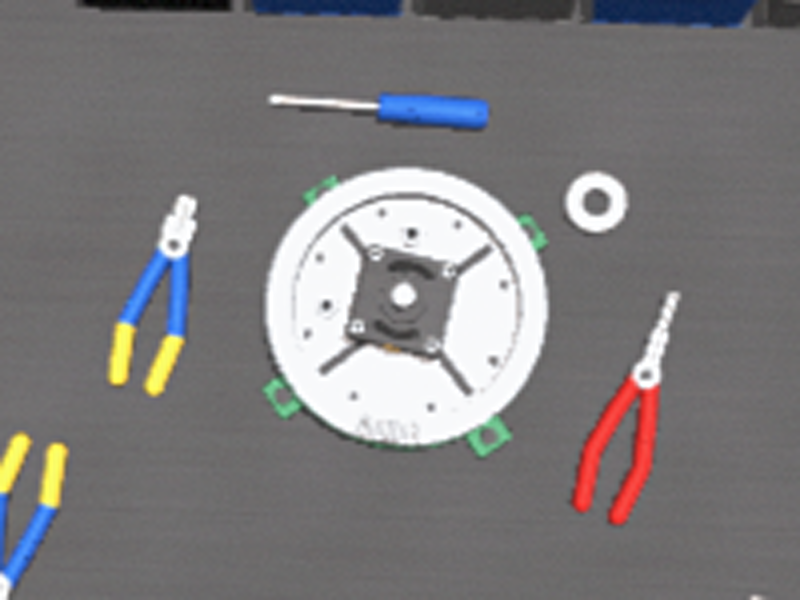

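View pics/scene2.png

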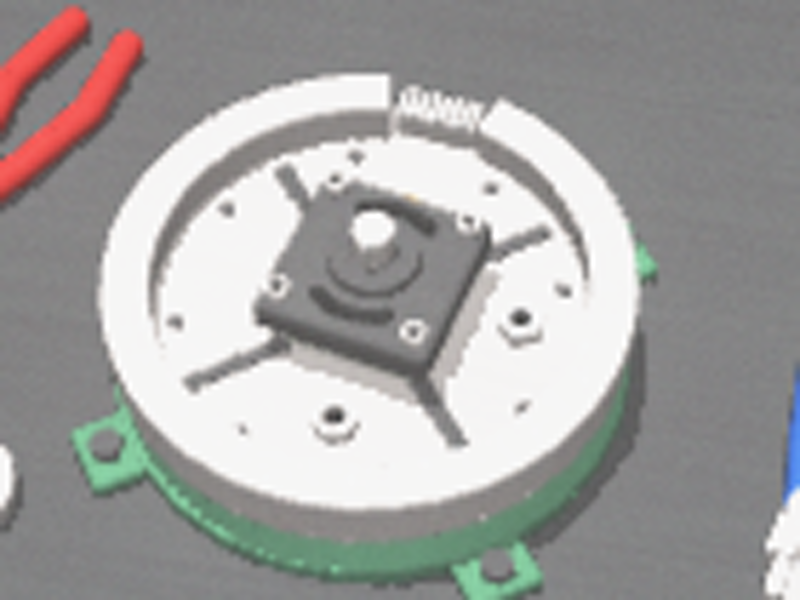

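The close-ups show the notch with the ridged pad at about scene pixel (256.6,179) and top pixel (250,224.5). The lip's outer circle in the top view is centred at about (254.8,193.8).

Run:
```python
from h import *
ps=ray('scene',(256.65,178.9),.056); pt=ray('top',(250,224.5),.056)
c=ray('top',(407.5/4+153,307/4+117),.062)
# scene ellipse: outer top edge extremes
print('pad',ps,pt,'centre',c)
for n,p in (('s',ps),('t',pt)):
    d=(p-c)[:2]; print(n,np.hypot(*d),np.degrees(np.arctan2(d[1],d[0])))
for p in ((267,307),(548,307),(407,167),(407,447)): print(np.linalg.norm(ray('top',(p[0]/4+153,p[1]/4+117),.062)-c))
s=r.get_state(); print(rot(s['orientation']).as_matrix().round(3)); print(r.tip_reach, r.get_calibration('wrist'))
print(r.get_calibration('top')['origin'])
for a in (160,200): 
  pass
```

```text
pad [0.46414552 0.02701645 0.056     ] [0.46248498 0.02145913 0.056     ] centre [0.56390725 0.0083598  0.062     ]
s 0.10149124496816671 169.40735105674113
t 0.10226469765580572 172.64062690307458
0.11571461623403681
0.11577990551779238
0.11812248597226536
0.11533236166858922
[[-0.975  0.222  0.   ]
 [ 0.222  0.975  0.   ]
 [-0.     0.    -1.   ]]
0.008 {'fx': 302.8916025670663, 'fy': 302.8916025670663, 'cx': 254.2445653920952, 'cy': 195.23657093522266, 'mount': array([[-2.64854818e-04, -9.48722999e-01, -3.16108526e-01,
         8.11091878e-02],
       [ 9.99999964e-01, -2.35701391e-04, -1.30459870e-04,
         2.54292744e-04],
       [ 4.92630593e-05, -3.16108549e-01,  9.48723027e-01,
        -1.34312238e-01],
       [ 0.00000000e+00,  0.00000000e+00,  0.00000000e+00,
         1.00000000e+00]])}
[0.35968185 0.01518558 1.36722653]
```

```bash
python3 -m handwheel '[-463,-404,40,0,0,86.6,0,-463,-404,40,0,0,86.6,0,-463,-404,40,0,0,86.6,0,-463,-404,40,0,0,86.6,0,-463,-404,40,0,0,86.6,0,-463,-404,40,0,0,86.6,0,-463,-404,40,0,0,86.6,0,-463,-404,40,0,0,86.6,0,-463,-404,40,0,0,86.6,0,-463,-404,40,0,0,86.6,0]' 20
python3 - <<'E'
from h import *
s=r.get_state(); A=rot(s['orientation'])
t=np.array([.4951,.0882,.12]); print('shift mm',A.inv().apply(t-s['tcp_pos'])*1000)
yd=np.radians(-9); T=R.from_matrix(np.array([[-np.cos(yd+np.pi/2)*-1*-1,0,0],[0,0,0],[0,0,0]])+np.eye(3)) if 0 else None
y=np.array([np.cos(yd),np.sin(yd),0]);z=np.array([0,0,-1.]);x=np.cross(y,z)
print('turn',np.degrees((A.inv()*R.from_matrix(np.c_[x,y,z])).as_rotvec()),s['joints'],s['width'])
E
```

```text
clock: 1.38
tcp_pos: [0.3788, 0.2472, 0.2125]
orientation: [0.0, 0.674, 0.739, 0.001]
ft_force: [1.1, 1.1, -0.2]
width: 0.0002
gripper_force: 0.0
shift mm [-168.95495894  101.27489972   92.51337935]
turn [ 0.0605062  -0.02639238 14.21169595] [ 2.87569081e-01 -3.58984172e-01 -3.78868999e-01  1.54976705e+00
  1.04069448e-04  1.76740419e+00] 0.0001818252607172435
```

```bash
python3 -m handwheel '[-42,25,20,0,0,7,0,-84,50,40,0,0,14.2,0,-126,76,60,0,0,14.2,0,-155,93,80,0,0,14.2,0,-169,101,92,0,0,14.2,0,-169,101,92,0,0,14.2,0,-169,101,92,0,0,14.2,0]'
cat > go.py <<'E'
import sys
from h import *
# go.py angle_deg(about rim centre) tip_z -> shift in tool mm
s=r.get_state();A=rot(s['orientation']);C=np.array([.564,.009])
for a in sys.argv[2:]:
    a=np.radians(float(a)); t=np.r_[C+.105*np.array([np.cos(a),np.sin(a)]),float(sys.argv[1])+.008]
    print(np.round(np.degrees(a)),np.round(A.inv().apply(t-s['tcp_pos'])*1000,1))
d=s['tcp_pos'][:2]-C; print('now ang',np.degrees(np.arctan2(d[1],d[0])),'rad',np.hypot(*d),'tipz',s['tcp_pos'][2]-.008,'F',s['ft_force'],s['clock'])
E
python3 go.py .062 131; python3 -c "
from h import *
save('wrist','w1'); print(r.get_state()['joints'],r.get_state()['orientation'])"
```

```text
clock: 1.97
tcp_pos: [0.4947, 0.0886, 0.1183]
orientation: [-0.001, 0.76, 0.65, -0.001]
ft_force: [-0.6, 0.4, 0.3]
width: 0.0003
gripper_force: 0.0
131.0 [-0.3  0.6 48.3]
now ang 131.0416722469524 rad 0.10553648864704196 tipz 0.1102745939088001 F [-0.58335411  0.43154656  0.25448412] 1.9667
[-8.09871393e-02 -1.81920817e-01 -3.99200181e-01  1.35536880e+00
  3.35420833e-04  1.64268868e+00] [-7.75742278e-04  7.59040168e-01  6.51043115e-01 -5.32611940e-04]
```

View pics/w1.png

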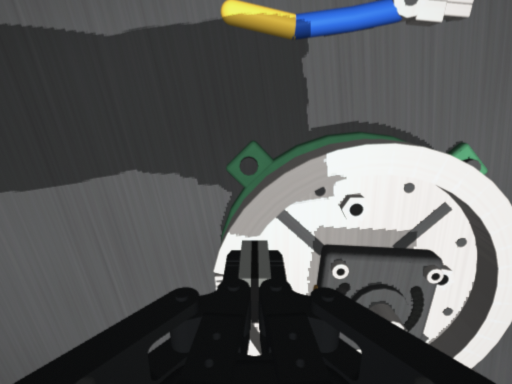

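The wrist view shows the closed fingertip at about (255,243), above the white lip. The nut is at (355,208) and the pump at (385,290), both clear of it. I'll descend carefully.

```bash
python3 -m handwheel '[0,0,20,0,0,0,0,0,0,36,0,0,0,0,0,0,43,0,0,0,0,0,0,45,0,0,0,0,0,0,45,0,0,0,0]'; python3 -m handwheel '[0,0,0.5,0,0,0,0,0,0,1,0,0,0,0]';python3 -m handwheel '[0,0,0.5,0,0,0,0,0,0,1,0,0,0,0]'
```

```text
clock: 2.43
tcp_pos: [0.4946, 0.0914, 0.0758]
orientation: [0.0, 0.758, 0.652, 0.0]
ft_force: [0.3, 0.8, 0.4]
width: 0.0001
gripper_force: 0.0
clock: 2.6
tcp_pos: [0.4955, 0.0909, 0.0755]
orientation: [0.001, 0.758, 0.652, 0.001]
ft_force: [0.6, -0.4, -0.0]
width: 0.0002
gripper_force: 0.0
clock: 2.77
tcp_pos: [0.4952, 0.0906, 0.0738]
orientation: [0.0, 0.758, 0.652, 0.0]
ft_force: [1.0, -0.4, -0.5]
width: 0.0002
gripper_force: 0.0
```

```bash
for i in 1; do python3 -m handwheel '[0,0,0.5,0,0,0,0,0,0,1,0,0,0,0,0,0,1,0,0,0,0]';python3 -m handwheel '[0,0,0.5,0,0,0,0,0,0,1,0,0,0,0,0,0,1,0,0,0,0]'; done;  python3 -m handwheel '[0,0,0.5,0,0,0,0,0,0,0.5,0,0,0,0]'
```

```text
clock: 3.02
tcp_pos: [0.4948, 0.0905, 0.0721]
orientation: [-0.0, 0.758, 0.652, -0.0]
ft_force: [0.1, -0.8, -0.4]
width: 0.0
gripper_force: 0.0
clock: 3.27
tcp_pos: [0.4948, 0.0906, 0.0711]
orientation: [-0.0, 0.758, 0.652, -0.0]
ft_force: [0.4, 0.1, -0.3]
width: -0.0003
gripper_force: 0.0
clock: 3.43
tcp_pos: [0.4948, 0.0906, 0.0706]
orientation: [-0.0, 0.758, 0.652, -0.0]
ft_force: [0.3, -0.8, -0.3]
width: -0.0002
gripper_force: 0.0
```

```bash
python3 -m handwheel '[0,0,0.5,0,0,0,0,0,0,0.5,0,0,0,0]';  python3 -m handwheel '[0,0,0.5,0,0,0,0,0,0,0.5,0,0,0,0]'
```

```text
clock: 3.6
tcp_pos: [0.4948, 0.0906, 0.0701]
orientation: [-0.0, 0.758, 0.652, 0.0]
ft_force: [0.5, 0.4, -0.4]
width: 0.0002
gripper_force: 0.0
clock: 3.77
tcp_pos: [0.4949, 0.0906, 0.0701]
orientation: [0.0, 0.758, 0.652, 0.0]
ft_force: [-2.7, -0.0, 2.9]
width: -0.0002
gripper_force: 2.0
```

Contact is at TCP z 0.070 with 2.9 N, which matches the lip's top.

```bash
python3 go.py .062 133 136 139 142 145 148 151 154 157 160 163 166 169 172 175
```

```text
133.0 [-5.1 -1.8  0.1]
136.0 [-9.5 -5.1  0.1]
139.0 [-14.1  -8.1   0.1]
142.0 [-18.8 -10.9   0.1]
145.0 [-23.7 -13.5   0.1]
148.0 [-28.7 -15.8   0.1]
151.0 [-33.8 -17.9   0.1]
154.0 [-39.  -19.6   0.1]
157.0 [-44.2 -21.1   0.1]
160.0 [-49.6 -22.4   0.1]
163.0 [-55.  -23.3   0.1]
166.0 [-60.5 -24.    0.1]
169.0 [-66.  -24.3   0.1]
172.0 [-71.5 -24.4   0.1]
175.0 [-77.  -24.2   0.1]
now ang 130.2598041032681 rad 0.10691842485981795 tipz 0.062074030893762254 F [-2.66983983 -0.01722078  2.92893434] 3.7667
```

```bash
python3 -m handwheel '[-2.5,-0.9,0,0,0,0,0,-5,-2,0,0,0,0,0,-7.3,-3.5,0,0,0,0,0,-9.5,-5,0,0,0,0,0,-11.8,-6.5,0,0,0,0,0,-14,-8,0,0,0,0,0]'
```

```text
clock: 4.27
tcp_pos: [0.4851, 0.0777, 0.07]
orientation: [0.0, 0.758, 0.652, 0.0]
ft_force: [2.5, 1.8, 5.1]
width: 0.0004
gripper_force: 2.1
```

```bash
python3 -m handwheel '[-2.4,-1.5,-0.2,0,0,0,0,-4.8,-2.9,-0.2,0,0,0,0,-7.2,-4.2,-0.2,0,0,0,0,-9.7,-5.5,-0.2,0,0,0,0,-12.2,-6.6,-0.2,0,0,0,0,-14.7,-7.8,-0.2,0,0,0,0]'; python3 go.py .062 151 154 157 160 163 166 169 172
```

```text
clock: 4.77
tcp_pos: [0.4749, 0.0644, 0.0701]
orientation: [0.0, 0.758, 0.652, 0.0]
ft_force: [1.1, 2.2, 5.0]
width: 0.0
gripper_force: 2.5
151.0 [-4.9 -2.   0.1]
154.0 [-10.1  -3.8   0.1]
157.0 [-15.4  -5.3   0.1]
160.0 [-20.7  -6.5   0.1]
163.0 [-26.1  -7.5   0.1]
166.0 [-31.6  -8.1   0.1]
169.0 [-37.1  -8.5   0.1]
172.0 [-42.6  -8.6   0.1]
now ang 148.11908794205996 rad 0.10491694167642437 tipz 0.06206763879684283 F [1.12540867 2.20209608 5.03310495] 4.7667
```

```bash
python3 -m handwheel '[-2.5,-1,0,0,0,0,0,-5,-2,0,0,0,0,0,-7.5,-2.9,0,0,0,0,0,-10,-3.8,0,0,0,0,0,-12.7,-4.5,0,0,0,0,0,-15.4,-5.3,0,0,0,0,0]'; python3 -m handwheel '[-2,-0.5,0,0,0,0,0,-3.5,-0.8,0,0,0,0,0]'; python3 -m handwheel '[-1,-0.3,0,0,0,0,0,-2,-0.5,0,0,0,0,0]'
```

```text
clock: 5.27
tcp_pos: [0.4673, 0.0501, 0.07]
orientation: [-0.0, 0.758, 0.652, 0.0]
ft_force: [1.9, 2.8, 4.8]
width: -0.0001
gripper_force: 2.7
clock: 5.43
tcp_pos: [0.4659, 0.0467, 0.07]
orientation: [-0.0, 0.758, 0.652, 0.0]
ft_force: [1.5, 3.4, 4.6]
width: -0.0
gripper_force: 2.7
clock: 5.6
tcp_pos: [0.4651, 0.0449, 0.0699]
orientation: [-0.0, 0.758, 0.652, 0.0]
ft_force: [2.2, 4.0, 4.4]
width: 0.0002
gripper_force: 2.6
```

```bash
python3 -m handwheel '[-1,-0.2,0,0,0,0,0,-2,-0.4,0,0,0,0,0]'; python3 -m handwheel '[-1,-0.2,0,0,0,0,0,-2,-0.4,0,0,0,0,0]'; python3 go.py .062 160 163 166 169 172
```

```text
clock: 5.77
tcp_pos: [0.4643, 0.043, 0.0699]
orientation: [-0.0, 0.758, 0.652, 0.0]
ft_force: [1.1, 2.7, 3.9]
width: 0.0004
gripper_force: 2.2
clock: 5.93
tcp_pos: [0.4634, 0.0408, 0.0696]
orientation: [-0.0, 0.758, 0.652, -0.0]
ft_force: [0.7, 0.6, 0.6]
width: 0.0
gripper_force: 0.6
160.0 [ 4.3  1.3 -0.4]
163.0 [-1.1  0.3 -0.4]
166.0 [-6.5 -0.3 -0.4]
169.0 [-12.   -0.7  -0.4]
172.0 [-17.5  -0.8  -0.4]
now ang 162.43933178912252 rad 0.1054763180762284 tipz 0.06158584238887837 F [0.68966232 0.62638417 0.59697779] 5.9333
```

Force fell from about 4.5 N to 0.6 N at 162°, so that is the notch edge. The middle should then be at about 169–170°, which agrees with the pictures. I'll move there and lower.

```bash
python3 -m handwheel '[-2.5,-0.2,0,0,0,0,0,-5,-0.3,0,0,0,0,0,-7.5,-0.5,0,0,0,0,0,-10,-0.6,0,0,0,0,0,-12.5,-0.7,0,0,0,0,0,-13.5,-0.7,0,0,0,0,0,-13.5,-0.7,0,0,0,0,0]'; python3 -m handwheel '[0,0,1,0,0,0,0,0,0,2,0,0,0,0,0,0,3,0,0,0,0,0,0,4,0,0,0,0,0,0,4,0,0,0,0]'; python3 go.py .056 169 170 171; python3 -c "
from h import *
save('scene','s3'); s=cv2.imread('pics/s3.png'); cv2.imwrite('pics/s3c.png',cv2.resize(s[150:240,190:310],(800,600),interpolation=cv2.INTER_CUBIC))"
```

```text
clock: 6.52
tcp_pos: [0.4611, 0.0275, 0.0699]
orientation: [-0.0, 0.759, 0.652, -0.0]
ft_force: [0.9, 0.3, -0.5]
width: -0.0001
gripper_force: 0.0
clock: 6.93
tcp_pos: [0.461, 0.028, 0.0657]
orientation: [-0.0, 0.758, 0.652, -0.0]
ft_force: [0.2, -0.4, -0.4]
width: 0.0001
gripper_force: 0.0
169.0 [ 1.1 -0.2  1.7]
170.0 [-0.8 -0.3  1.7]
171.0 [-2.6 -0.3  1.6]
now ang 169.57102958610102 rad 0.10471662195071268 tipz 0.05765014688872234 F [ 0.22164741 -0.3685577  -0.40674653] 6.9333
```

View pics/s3c.png

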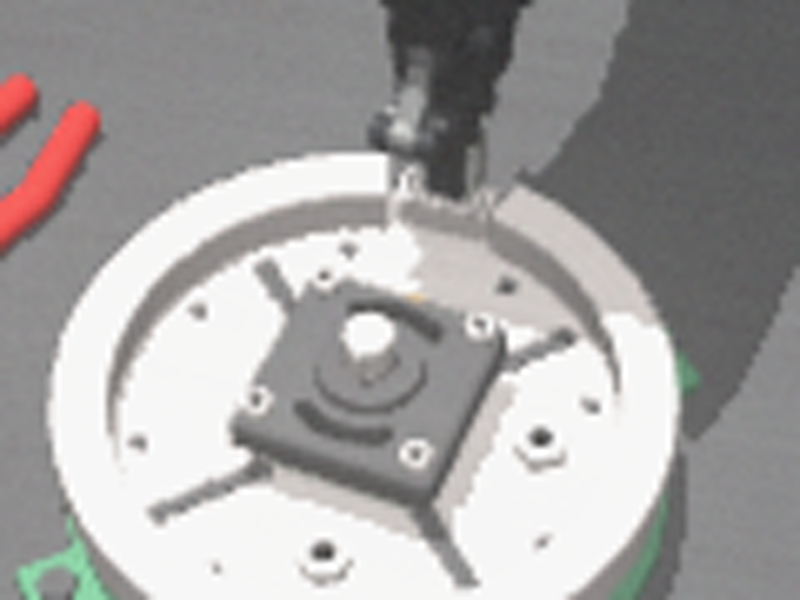

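The picture shows the fingertip inside the notch at about (450,190), with the gap running from about 390 to 510. It is centred on the pad, so I'll press gently.

```bash
python3 -m handwheel '[0,0,1,0,0,0,0,0,0,2,0,0,0,0,0,0,2.5,0,0,0,0]'; python3 -m handwheel '[0,0,1,0,0,0,0,0,0,2,0,0,0,0,0,0,2,0,0,0,0]';  python3 -m handwheel '[0,0,1,0,0,0,0,0,0,2,0,0,0,0,0,0,2,0,0,0,0]'
```

```text
clock: 7.23
tcp_pos: [0.4612, 0.0278, 0.0634]
orientation: [0.0, 0.758, 0.652, 0.0]
ft_force: [-0.3, 0.5, 1.9]
width: -0.0001
gripper_force: 1.1
clock: 7.48
tcp_pos: [0.4612, 0.0278, 0.0614]
orientation: [0.0, 0.758, 0.652, 0.0]
ft_force: [-0.0, 0.1, 3.1]
width: 0.0002
gripper_force: 1.7
clock: 7.73
tcp_pos: [0.4612, 0.0278, 0.0594]
orientation: [0.0, 0.758, 0.652, 0.0]
ft_force: [-1.0, 0.3, 3.6]
width: -0.0001
gripper_force: 2.3
```

```bash
python3 -m handwheel '[0,0,1,0,0,0,0,0,0,2,0,0,0,0,0,0,2,0,0,0,0]'; python3 -m handwheel '[0,0,0.8,0,0,0,0,0,0,1.5,0,0,0,0,0,0,1.5,0,0,0,0,0,0,1.5,0,0,0,0]'
```

```text
clock: 7.98
tcp_pos: [0.4612, 0.0278, 0.0574]
orientation: [0.0, 0.758, 0.652, 0.0]
ft_force: [-1.8, 0.9, 6.0]
width: 0.0
gripper_force: 2.9
clock: 8.32
tcp_pos: [0.4613, 0.0278, 0.0561]
orientation: [0.0, 0.758, 0.652, 0.0]
ft_force: [-2.7, 1.0, 6.3]
width: -0.0001
gripper_force: 3.3
```

```bash
python3 -m handwheel '[0,0,0.3,0,0,0,0,0,0,0.3,0,0,0,0,0,0,0.3,0,0,0,0,0,0,0.3,0,0,0,0,0,0,0.3,0,0,0,0,0,0,0.3,0,0,0,0]'; python3 -c "
from h import *
save('scene','s4'); s=r.masks_of('top','pump'); s=cv2.imread('pics/s4.png'); cv2.imwrite('pics/s4c.png',cv2.resize(s[150:240,190:310],(800,600),interpolation=cv2.INTER_CUBIC))"
```

```text
clock: 8.82
tcp_pos: [0.4612, 0.0279, 0.0559]
orientation: [0.0, 0.758, 0.652, 0.0]
ft_force: [-1.8, 0.7, 6.3]
width: 0.0004
gripper_force: 3.3
```

View pics/s4c.png

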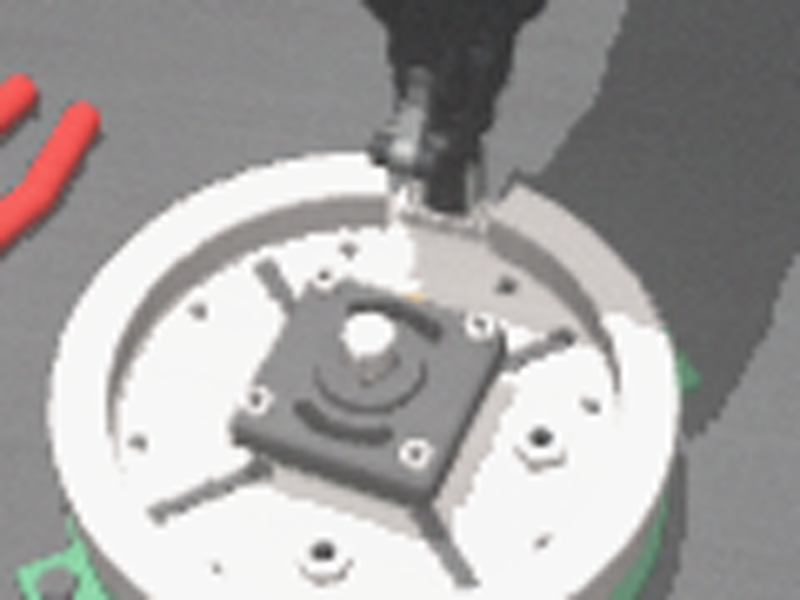

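The picture shows the pad sunk well into the notch under the fingertip, at about (445,212). The pump and nuts have not moved. The press is about 8 mm at about 6.5 N, between the unlock point and the stop.

```bash
python3 -c "
from h import *
print(r.get_state()['tcp_pos'],r.close_job())"
```

```text
the job is handed in; nothing more can be done
[0.46129026 0.02782457 0.05592668] None
```

I ran the fingertip lightly along the near side of the lip (about 5 N) to the notch, pressed the latch pad down about 8 mm (unlocks at 6.5, stop at 10) with about 6.3 N, and handed the job in still holding it, with the pump and nuts not visibly moved.

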